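# Load the rectangular pallet into the engraving station

## Task

Turn the quarter-turn fastener on the engraving station's guard panel fully to unlocked, then swing the panel up until it stands upright and leave it open. Then slide the rectangular pallet along the bench, without lifting it off, in between the station's guide rails until it is fully home against the back stop, and let go. Leave the round pallet and the other things on the bench where they are.

Things in the scene. Friction and masses are not known exactly. Their poses are not given: they have to be found in the camera images.
- station: Low grey steel engraving station fixed to the bench, 280 x 190 mm. Origin: point on the bench (z = 0) under the pallet's centre when home. Own +y points to back stop and hinge; the pallet slides in from the open -y side, on a bed flush with the bench. Side walls 49 mm high (inner faces x = -96 and +96, y -63 to +97 mm), rear wall face at y = +92 mm, 75 mm high housing on the +x side.
- bed_home (a point): Station's origin and axes: where the centre of the pallet's underside lies when home. Two guide rails 10 mm high along y (y -45 to +45 mm), 136 mm apart inside, end in flares reaching y = -83 mm, where the mouth is about 170 mm wide. The back stop is a 10 mm high bar with its face at y = +45 mm.
- guard (a joint): Angle of the guard panel, an aluminium plate 180 x 155 x 6 mm. At 0 it lies flat over the bed, its faces 50 and 56 mm above the bench, too low for the pallet's rib. It swings up towards the station's +y; 1.57 is upright, 1.8 its stop. Its stiff hinge (0.45 N m) holds it where it is left; about 6 N at the handle lifts it. It cannot open while the fastener is locked.
- guard_hinge (a point): Middle of the panel's hinge line, at station (0, +87, 53) mm; the hinge line runs along the station's x.
- guard_handle (a point): Middle of the panel's handle: a round steel bar 10 mm thick, 60 mm long, parallel to the hinge, its axis 35 mm off the panel's face. With the panel closed it is at station (-50, -55, 91) mm; it turns with the panel about the hinge line, being 142 mm from it along the panel and 38 mm off square to it. The panel's free edge is 18 mm beyond.
- cam (a joint): Angle of the quarter-turn fastener on the panel, growing anticlockwise seen from above (panel closed). At 0 its wing lies along the station's x: locked, the tongue beneath is under a catch on the +x side wall. At 1.57, its end stop, the wing lies along the station's y: unlocked. It starts between 0.1 and 0.4 (still locked), turns with 0.06 N m friction and stays put.
- cam_grip (a point): Centre of the fastener's steel wing, on its turning axis: the wing is 50 mm long, 12 mm thick and 32 mm tall, standing on the panel. With the panel closed this centre is at station (+55, -45, 75) mm and the wing spans 59 to 91 mm above the bench.
- pallet: Rectangular aluminium pallet, 130 (its x) x 90 (its y) x 12 mm, about 0.45 kg, with an upright steel grip rib on its middle: 16 mm thick (x), 60 mm long (y), from 12 to 58 mm above the underside. Origin at the centre of the underside. Alike after a half turn. It starts on the bench to the right (-y) of the station, within 0.4 rad of the world axes.
- round_pallet: Bystander: round aluminium pallet 100 mm across, 12 mm thick, with the same kind of grip rib. Origin at the centre of its underside. It and the rectangular one lie side by side, either one nearer the robot.
- gear: Bystander: dark steel gear wheel, 74 mm across, 20 mm high, lying flat. Origin under its centre.
- cup: Bystander: red plastic cup, 72 mm across, 60 mm high. Origin under its centre.
- bar_stock: Bystander: square steel bar 160 x 20 x 20 mm, lying down. Origin at the centre of its underside.
- clear_box: Bystander: clear open plastic box 90 x 70 x 40 mm. Origin under its centre.
There are look-alikes about, which are no part of the job. What is shaped like the pallet but blue is not meant.

How it is judged:
By the outcome, as a careful person would: the job done as asked, in the order asked, and still so for the second after the job is handed in, with the robot touching nothing.
It also fails if it takes over 72 s, if anything falls off the work surface, if the arm or the gripper's body presses on something with over 40 N, if the wrist force passes 120 N, or if a joint passes its speed limit or range.

## Robot

A 6-joint arm with a two-finger parallel gripper is mounted at the origin on the work surface. World frame = base frame: x ahead of the robot, y to its left, z up, the work surface at z = 0. Lengths are in mm, angles in rad, forces in N, time in s.
With the tool pointing down it reaches from about 325 to 750 mm from the base axis. Payload 7.6 kg.
Tool frame: the origin (TCP) lies midway between the tips of the shut fingers; the grasp point (between the pads) lies 19 mm behind it; z points along the fingers, y is the line along which they close (so a half turn about z gives the same grasp; the last joint's range is limited). The gripper opens to 85 mm and grips with 20 to 120 N. Pads are 22 mm wide; open, the fingers measure 114 mm over their backs; the gripper's body (76 mm by 85 mm) begins 54 mm behind the grasp point. The pads swing forward as they close: fully open they stand 13 mm farther back than shut.
Start: joints at [1.269, 0.052, 1.401, -0, 1.689, -0.07], TCP at [120.59, 510.983, 231.323] pointing down, gripper open.
Joint ranges: [-2.9, 2.9], [-0.91, 2.17], [0.12, 2.37], [-1.06, 4.2], [0.26, 2.73], [-2.93, 2.93]. Speed limits (rad/s): [2.57, 2.57, 3.01, 3.14, 3.14, 3.14].

## Interface

Orientations are given as a 3x3 rotation matrix whose columns are the frame's x, y, z axes.
In Python, from station import state, snapshot, camera_model, finish_job, spot_in, outline_of gives the robot as it stands. The module is installed in compiled form; this text tells all that it offers.
- The arm moves only by the tool drive_tool, never from a script. Its arguments are lists of equal length, an entry for each row: "delta_pos": the shift along the tool's x, y, z normalised to -1 to 1, where 1 is 250 mm, a list of three; "rotation": the turn, a rotation vector about the tool's x, y, z normalised to -1 to 1, where 1 is 360 degrees, a list of three; "fingers": the opening, from 0 (shut) to 1 (fully open). In form: {"delta_pos": [[x, y, z], ...], "rotation": [[ax, ay, az], ...], "fingers": [fingers, ...]}. A call has 1 to 20 rows; each row is the pose to reach, as a shift and turn from the pose commanded when the call began, along the tool's axes at that moment, turning the shorter way round; what a row does not reach only later rows make up. A row lasts 1/8 s, in which the tool goes at most 62.5 mm and 10.7 degrees, less where a joint would pass 70% of its speed; a pose out of reach is approached as far as the arm can. A call with a number of a shift or a turn outside -1 to 1 is refused whole. A call with a gripper value outside its range is refused whole. The fingers move at their own pace and stop on an object; "force" is the grip in N (left out, the last holds). Time passes only in rows, so rows that repeat a pose let the fingers close. It gives the time, the measured TCP pose, the force, the opening and the grip force at its end, in the units of the state.
- state(): the state, without advancing time (a new reading comes with each control period).
- snapshot(name): name is "side" or "top" or "wrist"; returns the picture (420x560x3 uint8, red, green, blue); there is no depth.
- camera_model(name): a dict with "fx", "fy", "cx", "cy" (pixels), "rvec" (rotation vector, rad) and "tvec" (3), from world to camera coordinates, as OpenCV has them. Camera axes: x right, y down, z forward; pixel columns grow to the right and rows downward; lengths in mm; the calibration is good to about 2 mm. A picture is of the moment at which its call begins: read the wrist's pose just before it. camera_model takes no time and is no camera call; for the wrist camera it gives the pose at the moment of the call.
- finish_job(): hands the job in; it is judged then, once.
Trained networks look in the newest picture that a camera, given by its name, has taken for a name from the list of things; names that differ only in an ending like _2 or _b are one class to them, and where a whole thing is asked for, a point or a joint stands for the part that bears it (a point fixed in the world has none). Each returns a list of dicts, best first, with "p" (0 to 1); they miss things now and then, are a little off and sometimes report something else, mostly with a low value. They report only what shows in the picture. A call takes as long as a camera call. They do not tell look-alikes from the thing itself.
- spot_in(camera, label): "centre" ([x, y, z] in mm, in world coordinates, good to about 4 mm: the middle of the surface that is visible of it).
- outline_of(camera, label): "mask" (420x560 bool, what is visible of it).
The state is a dict: "clock": time; "joints": joint angles; "dq": joint speeds; "joint_torque": joint torques, N m; "position": TCP position; "tool_rot": TCP orientation; "ft_force": force on the tool from outside, world axes, zero at the start; "moment": the same for the moment, N m; "opening": finger opening in mm; "grip_force": force on a finger pad.
Only numpy, scipy, OpenCV 4.12 (cv2) and the standard library are available. Lean on these libraries where they do the work, as an engineer would, in place of code of your own. Each camera call takes 0.05 s, during which the arm holds its last target. There are 200 camera calls.

## Working session

There is one attempt and no reset: what is moved stays moved. The work goes in short steps, Python scripts to look and compute and a tool call to move; the robot and the scene stay as the last step left them, time stands still between calls to the robot, and variables do not carry over. Pictures are saved under pics/ and viewed, at most 10 in all, crops included, and the job is handed in when it is done.

Besides the shell and the picture viewer there is one more tool, called after "Emit:" by a JSON object that holds its "op" and its "data", one argument or row to a line. drive_tool: Moves the arm, as the interface text tells. Scaled input: -1 to 1 covers 250 mm each way for a shift and 360 degrees each way for a turn. Its arguments: {"type":"object","properties":{"delta_pos":{"type":"array","items":{"type":"array","items":{"type":"number"}}},"rotation":{"type":"array","items":{"type":"array","items":{"type":"number"}}},"fingers":{"type":"array","items":{"type":"number"}},"force":{"type":"number"}},"required":["delta_pos","rotation","fingers"]}

```bash
mkdir -p pics
cat > h.py <<'E'
import numpy as np, cv2
from station import *
def save(n,f): 
    im=snapshot(n); cv2.imwrite('pics/'+f,im[:,:,::-1]); return im
def ray(n,uv):
    m=camera_model(n); R=cv2.Rodrigues(np.array(m['rvec'],float))[0]; t=np.array(m['tvec'],float).ravel()
    c=-R.T@t; d=R.T@np.array([(uv[0]-m['cx'])/m['fx'],(uv[1]-m['cy'])/m['fy'],1]); return c,d
def atz(n,uv,z):
    c,d=ray(n,uv); return c+d*(z-c[2])/d[2]
def proj(n,P):
    m=camera_model(n); K=np.array([[m['fx'],0,m['cx']],[0,m['fy'],m['cy']],[0,0,1]],float)
    return cv2.projectPoints(np.array(P,float).reshape(-1,1,3),np.array(m['rvec'],float),np.array(m['tvec'],float),K,None)[0].reshape(-1,2)
E
python3 - <<'E'
from h import *
a=save('top','t0.png'); b=save('side','s0.png')
for n in ['station','guard_handle','cam_grip','guard','pallet','round_pallet','gear','cup','bar_stock','clear_box']:
    for c in ['top','side']:
        print(n,c,[(np.round(r['centre']),round(r['p'],2)) for r in spot_in(c,n)][:3])
print(state())
E
```

```text
station top [(array([543., 151.,  56.]), 0.83), (array([784., -71.,  12.]), 0.63), (array([517., 136.,  59.]), 0.22)]
station side [(array([549., 126.,  56.]), 0.58)]
guard_handle top [(array([516., 139.,  54.]), 0.69)]
guard_handle side [(array([518., 130.,  52.]), 0.96)]
cam_grip top [(array([577., 100.,  92.]), 0.6)]
cam_grip side [(array([517., 132.,  55.]), 0.74), (array([579.,  92.,  77.]), 0.73), (array([541., 126.,  55.]), 0.16)]
guard top [(array([516., 136.,  58.]), 0.62), (array([ 458., -276.,   14.]), 0.58)]
guard side [(array([518., 133.,  54.]), 0.93)]
pallet top [(array([342., -66.,  13.]), 0.97), (array([ 632., -239.,   10.]), 0.76), (array([ 814., -255.,   10.]), 0.74)]
pallet side [(array([342., -74.,  10.]), 0.92), (array([ 814., -262.,   12.]), 0.77), (array([ 630., -248.,    6.]), 0.6)]
round_pallet top [(array([ 459., -276.,    8.]), 0.6)]
round_pallet side [(array([ 460., -289.,   12.]), 0.94)]
gear top [(array([784., -68.,  13.]), 0.65)]
gear side [(array([783., -71.,  15.]), 0.58)]
cup top [(array([466., 372.,  18.]), 0.65)]
cup side [(array([471., 354.,  38.
[... 434 characters left out ...]

        1.68860942e+00, -7.02425749e-02]), 'dq': array([ 0.00097797, -0.00191427,  0.00058363, -0.00079808,  0.00063297,
       -0.00086718]), 'joint_torque': array([-1.75755767e-04, -3.81547844e+01, -3.60306501e+01, -6.33048217e-05,
        3.60023314e-04,  6.51853679e-05]), 'position': array([120.56833512, 510.98688476, 231.33078254]), 'tool_rot': array([[-9.73250389e-01,  2.29746991e-01,  1.71738774e-05],
       [ 2.29746992e-01,  9.73250384e-01,  9.68671050e-05],
       [ 5.54044319e-06,  9.82215943e-05, -9.99999995e-01]]), 'ft_force': array([ 0.54887059, -0.28342832,  1.09743336]), 'moment': array([ 0.03981964, -0.02249755, -0.04539944]), 'grip_force': 0.0, 'opening': 85.1332745524307}
```

View pics/t0.png

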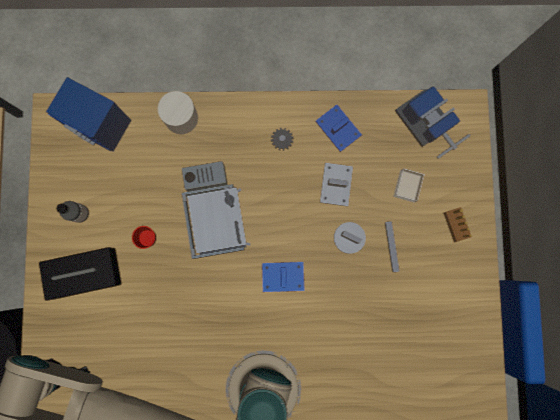

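View pics/s0.png

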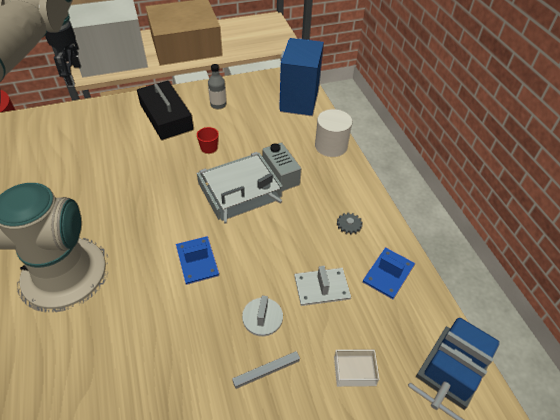

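The top picture shows the station at px (215,210), housing towards world +x, with the fastener at (230,199) and handle at (238,233). The silver rectangular pallet is at (337,184). Two blue look-alikes are at (283,277) and (339,128). In the side view the panel is closed and the silver pallet is at (322,285).

Run:
```python
from h import *
s=state(); R=s['tool_rot']; p=s['position']
c,d=ray('wrist',(280,210)); print(camera_model('wrist')['fx'],'cam in tool',R.T@(c-p),R.T@d)
for n in('top','side'):
    c,d=ray(n,(280,210)); print(n,c.round(),d.round(2),camera_model(n)['fx'])
# goal: tcp (470,90,330), yaw: tool y along?
for g in ([480,60,330],):
    print(R.T@(np.array(g)-p)/250)
print(np.degrees(np.arctan2(R[1,0],R[0,0])))
```

```text
375.186166488307 cam in tool [ 6.69146692e+01 -1.06468104e-01 -1.42205667e+02] [-0.28375027  0.01816063  0.95912119]
top [ 379.  -23. 1679.] [ 0.1  -0.02 -0.99] 526.4157757122517
side [ 308. -814. 1070.] [ 0.22  0.61 -0.76] 475.7820120959212
[-1.81371736 -1.4253405  -0.39482692]
166.71782342930464
```

Emit:
{"op": "drive_tool", "data": {
  "delta_pos": [
    [-1, -0.6, 0],
    [-1, -0.6, 0],
    [-1, -0.6, 0],
    [-1, -0.6, 0],
    [-1, -0.6, 0],
    [-1, -0.6, 0],
    [-1, -0.6, 0],
    [-1, -0.6, 0],
    [-1, -0.6, 0],
    [-1, -0.6, 0],
    [-1, -0.6, 0],
    [-1, -0.6, 0],
    [-1, -0.6, 0],
    [-1, -0.6, 0]
  ],
  "rotation": [
    [0, 0, 0.39],
    [0, 0, 0.39],
    [0, 0, 0.39],
    [0, 0, 0.39],
    [0, 0, 0.39],
    [0, 0, 0.39],
    [0, 0, 0.39],
    [0, 0, 0.39],
    [0, 0, 0.39],
    [0, 0, 0.39],
    [0, 0, 0.39],
    [0, 0, 0.39],
    [0, 0, 0.39],
    [0, 0, 0.39]
  ],
  "fingers": [1, 1, 1, 1, 1, 1, 1, 1, 1, 1, 1, 1, 1, 1]
}}

```text
clock: 2.85
position: [329.4, 307.6, 231.4]
tool_rot: [[0.896, 0.444, 0.0], [0.444, -0.896, 0.0], [0.0, -0.0, -1.0]]
ft_force: [-0.5, -0.7, 0.4]
opening: 85.5
grip_force: 0.0
```

```bash
cat >> h.py <<'E'
def go(g,yaw=None):
    "print the shift/turn (tool axes, move units) to tcp g, tool x at world yaw deg (tool down)"
    s=state(); R=s['tool_rot']; y=np.degrees(np.arctan2(R[1,0],R[0,0]))
    print('t',round(s['clock'],2),'pos',s['position'].round(1),'yaw',round(y,1),'q',s['joints'].round(2),'F',s['ft_force'].round(1),'op',round(s['opening'],1))
    print('shift',(R.T@(np.array(g)-s['position'])/250).round(3),'turnz',None if yaw is None else round(-((yaw-y+180)%360-180)/360,4))
E
python3 -c "
from h import *
go([560,120,250],26)"
```

```text
t 2.85 pos [329.4 307.6 231.4] yaw 26.4 q [ 0.67 -0.16  1.61  0.    1.7   1.78] F [-0.5 -0.7  0.4] op 85.5
shift [ 0.493  1.082 -0.075] turnz 0.001
```

Emit:
{"op": "drive_tool", "data": {
  "delta_pos": [
    [0.5, 1, -0.08],
    [0.5, 1, -0.08],
    [0.5, 1, -0.08],
    [0.5, 1, -0.08],
    [0.5, 1, -0.08],
    [0.5, 1, -0.08],
    [0.5, 1, -0.08]
  ],
  "rotation": [
    [0, 0, 0],
    [0, 0, 0],
    [0, 0, 0],
    [0, 0, 0],
    [0, 0, 0],
    [0, 0, 0],
    [0, 0, 0]
  ],
  "fingers": [1, 1, 1, 1, 1, 1, 1]
}}

```text
clock: 3.72
position: [551.9, 139.4, 251.2]
tool_rot: [[0.895, 0.445, -0.0], [0.445, -0.895, 0.0], [-0.0, -0.0, -1.0]]
ft_force: [-0.2, -0.8, 0.2]
opening: 85.1
grip_force: 0.0
```

Run:
```python
from h import *
go([560,120,250],26)
np.save('wm.npy',camera_model('wrist'),allow_pickle=True)
save('wrist','w1.png')
for n in ['cam_grip','guard_handle','guard','station']:
    print(n,[(np.round(r['centre']),round(r['p'],2)) for r in spot_in('wrist',n)][:3])
    for k,r in enumerate(outline_of('wrist',n)[:2]): print(k,r['p'],cv2.minAreaRect(np.argwhere(r['mask'])[:,::-1].astype(np.float32)))
```

```text
t 3.73 pos [551.9 139.4 251.2] yaw 26.4 q [0.18 0.17 1.23 0.   1.74 1.29] F [-0.2 -0.8  0.2] op 85.1
shift [-0.005  0.084  0.005] turnz 0.0012
cam_grip [(array([580., 103.,  92.]), 0.82)]
0 0.87 ((327.5, 170.0), (62.0, 35.0), 90.0)
1 0.67 ((253.00308227539062, 201.82461547851562), (176.3946533203125, 198.13890075683594), 19.44003677368164)
guard_handle [(array([525., 140.,  54.]), 0.75)]
0 0.81 ((255.18756103515625, 204.31857299804688), (175.23719787597656, 197.5869903564453), 17.87869644165039)
guard [(array([527., 139.,  55.]), 0.74)]
0 0.77 ((255.4986114501953, 205.25445556640625), (175.61904907226562, 198.42503356933594), 17.417972564697266)
station [(array([471., 364.,  25.]), 0.61), (array([566., 161.,  55.]), 0.58)]
0 0.73 ((263.1098937988281, 146.7422332763672), (194.90931701660156, 312.98431396484375), 17.76091194152832)
```

View pics/w1.png

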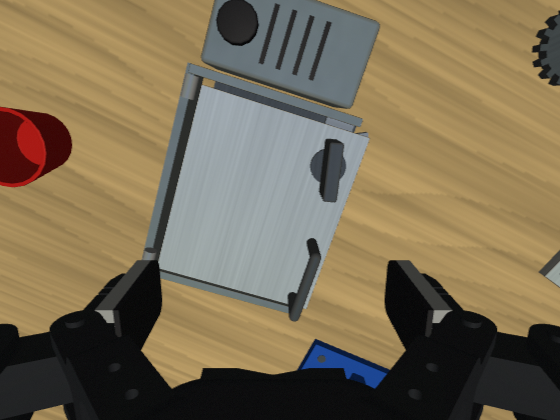

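```bash
cat >> h.py <<'E'
def S(P,pose):
    x,y,a=pose; P=np.atleast_2d(P).astype(float); c,s=np.cos(a),np.sin(a)
    return np.c_[x+c*P[:,0]-s*P[:,1], y+s*P[:,0]+c*P[:,1],P[:,2]]
E
python3 - <<'E'
from h import *
from scipy.optimize import least_squares
M=[[90,-73,56],[-90,-73,56],[-90,82,56],[90,82,56],[-20,-55,91],[-80,-55,91]]
U=np.array([[368,136],[303,314],[160,270],[203,86],[313,243],[295,313]],float)
f=lambda p:(proj('wrist',S(M,p))-U).ravel()
r=least_squares(f,[527,139,.2],loss='soft_l1'); print(r.x,f(r.x).reshape(-1,2).round(1))
p=r.x; np.save('pose.npy',p)
print('cam',S([55,-45,91],p),proj('wrist',S([55,-45,91],p)))
# wing top ends
a,b=atz('wrist',(333,143),91),atz('wrist',(329,199),91)
# side-symmetric estimate: top-face ends
print('wing top mid',(a+b)/2,'len',np.linalg.norm(a-b),'ang',np.degrees(np.arctan2(*(a-b)[1::-1])))
im=cv2.imread('pics/w1.png'); cv2.imwrite('pics/w1c.png',cv2.resize(im[120:220,290:380],None,fx=6,fy=6,interpolation=2))
E
```

```text
[5.20211284e+02 1.34372741e+02 1.76346310e-01] [[ 0.3  0.3]
 [ 3.9 -5.1]
 [-3.7 -0.5]
 [-4.4 -0.9]
 [ 2.2 13.8]
 [-0.2  2.3]]
cam [[582.25282051  99.71949019  91.        ]] [[331.88906659 172.12480345]]
wing top mid [582.3258502  100.62628498  91.        ] len 46.45496722617439 ang 24.71756964539624
```

View pics/w1c.png

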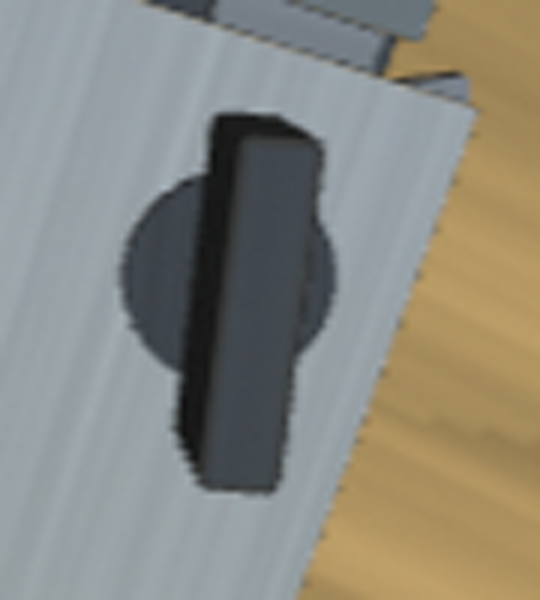

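Run:
```python
from h import *
from scipy.optimize import least_squares
M=[[90,-73,56],[-90,82,56],[90,82,56],[-80,-55,91],[55,-45,91],[-20,-55,53]]
U=np.array([[369.2,138.3],[160,270],[203,86],[295,313],[333.5,172.3],[313,243]],float)
f=lambda p:(proj('wrist',S(M,p))-U).ravel()
r=least_squares(f,[527,139,.2],loss='soft_l1'); print(r.x,f(r.x).reshape(-1,2).round(1))
p=r.x; np.save('pose.npy',p)
a,b=atz('wrist',(337,143),91),atz('wrist',(330,201.5),91)
print('wing top mid',(a+b)/2,'len',np.linalg.norm(a-b),'ang',np.degrees(np.arctan2(*(a-b)[1::-1])), 'station',np.degrees(p[2]))
print('cam',S([55,-45,91],p))
go([582,100,64],21)
```

```text
[5.20244405e+02 1.32449843e+02 1.71529318e-01] [[ 1.3 -0.5]
 [-2.2 -0.2]
 [-1.7 -0.2]
 [ 1.2  3.2]
 [ 0.7  1.2]
 [-0.5 -1.1]]
wing top mid [582.27575937  98.29632615  91.        ] len 48.733533285828464 ang 22.10536124397853 station 9.827905981772357
cam [[582.11829748  97.49814196  91.        ]]
t 4.17 pos [552.2 139.2 251.4] yaw 26.4 q [0.18 0.17 1.23 0.   1.74 1.29] F [-0.1 -0.4 -1. ] op 85.3
shift [0.037 0.193 0.75 ] turnz 0.0149
```

Emit:
{"op": "drive_tool", "data": {
  "delta_pos": [
    [0.033, 0.2, 0.3],
    [0.033, 0.2, 0.5],
    [0.033, 0.2, 0.65],
    [0.033, 0.2, 0.72],
    [0.033, 0.2, 0.757],
    [0.033, 0.2, 0.757],
    [0.033, 0.2, 0.757],
    [0.033, 0.2, 0.757],
    [0.033, 0.2, 0.757],
    [0.033, 0.2, 0.757]
  ],
  "rotation": [
    [0, 0, 0.012],
    [0, 0, 0.012],
    [0, 0, 0.012],
    [0, 0, 0.012],
    [0, 0, 0.012],
    [0, 0, 0.012],
    [0, 0, 0.012],
    [0, 0, 0.012],
    [0, 0, 0.012],
    [0, 0, 0.012]
  ],
  "fingers": [0.5, 0.5, 0.5, 0.5, 0.5, 0.5, 0, 0, 0, 0],
  "force": 40
}}

```text
clock: 5.42
position: [582.3, 99.2, 64.0]
tool_rot: [[0.927, 0.375, 0.002], [0.375, -0.927, 0.002], [0.003, -0.001, -1.0]]
ft_force: [-2.7, 5.4, 5.2]
opening: 11.4
grip_force: 41.7
```

Emit:
{"op": "drive_tool", "data": {
  "delta_pos": [
    [0, -0.004, 0],
    [0, -0.004, 0],
    [0, -0.004, 0],
    [0, -0.004, 0],
    [0, -0.004, 0],
    [0, -0.004, 0],
    [0, -0.004, 0],
    [0, -0.004, 0],
    [0, -0.004, 0],
    [0, -0.004, 0],
    [0, -0.004, 0]
  ],
  "rotation": [
    [0, 0, -0.025],
    [0, 0, -0.05],
    [0, 0, -0.075],
    [0, 0, -0.1],
    [0, 0, -0.125],
    [0, 0, -0.15],
    [0, 0, -0.175],
    [0, 0, -0.2],
    [0, 0, -0.212],
    [0, 0, -0.222],
    [0, 0, -0.222]
  ],
  "fingers": [0, 0, 0, 0, 0, 0, 0, 0, 0, 0, 0]
}}

```text
clock: 6.8
position: [582.0, 99.6, 64.1]
tool_rot: [[-0.206, 0.979, 0.002], [0.979, 0.206, 0.002], [0.002, 0.002, -1.0]]
ft_force: [-3.9, 4.3, 5.2]
opening: 11.3
grip_force: 47.6
```

Run:
```python
from h import *
go([582,99,64],102); print(state()['moment'])
```

```text
t 6.8 pos [582.   99.6  64.1] yaw 101.9 q [ 0.11  0.35  1.41  0.    1.39 -0.1 ] F [-3.9  4.3  5.2] op 11.3
shift [-0.002 -0.001  0.   ] turnz -0.0003
[ 0.60344378  0.49397432 -0.89290301]
```

Emit:
{"op": "drive_tool", "data": {
  "delta_pos": [
    [0, 0, 0],
    [0, 0, 0],
    [0, 0, -0.2],
    [0, 0, -0.4],
    [0, -0.1, -0.52],
    [-0.026, -0.42, -0.52],
    [-0.026, -0.42, -0.52],
    [-0.026, -0.42, -0.52],
    [-0.026, -0.42, -0.52],
    [-0.026, -0.42, -0.52],
    [-0.026, -0.42, -0.52],
    [-0.026, -0.42, -0.52],
    [-0.026, -0.42, -0.52],
    [-0.026, -0.42, -0.52],
    [-0.026, -0.42, -0.52]
  ],
  "rotation": [
    [0, 0, 0],
    [0, 0, 0],
    [0, 0, 0],
    [0, 0, 0.03],
    [0, 0, 0.06],
    [0, 0, 0.255],
    [0, 0, 0.255],
    [0, 0, 0.255],
    [0, 0, 0.255],
    [0, 0, 0.255],
    [0, 0, 0.255],
    [0, 0, 0.255],
    [0, 0, 0.255],
    [0, 0, 0.255],
    [0, 0, 0.255]
  ],
  "fingers": [0.4, 0.4, 0.4, 0.4, 0.4, 0.4, 0.4, 0.4, 0.4, 0.4, 0.4, 0.4, 0.4, 0.4, 0.4],
  "force": 30
}}

```text
clock: 8.68
position: [480.1, 70.6, 192.0]
tool_rot: [[0.984, 0.177, 0.0], [0.177, -0.984, 0.0], [0.0, -0.0, -1.0]]
ft_force: [0.4, -0.4, 0.0]
opening: 34.5
grip_force: 0.0
```

Run:
```python
from h import *
p=np.load('pose.npy')
im=save('wrist','w2.png')
for q in proj('wrist',S([[-80,-55,91],[-20,-55,91],[90,-73,56],[55,-20,91],[55,-70,91]],p)).round().astype(int): cv2.circle(im,tuple(map(int,q)),3,(255,0,0),1)
cv2.imwrite('pics/w2.png',im[:,:,::-1])
print(S([-50,-55,91],p)); go(S([-50,-55,91-19],p)[0],9.9)
```

```text
[[480.36607922  69.72250372  91.        ]]
t 8.72 pos [480.1  70.6 192. ] yaw 10.2 q [ 0.07 -0.05  1.58  0.    1.61  1.46] F [ 0.4  0.6 -0.8] op 34.0
shift [0.    0.004 0.48 ] turnz 0.0007
```

View pics/w2.png

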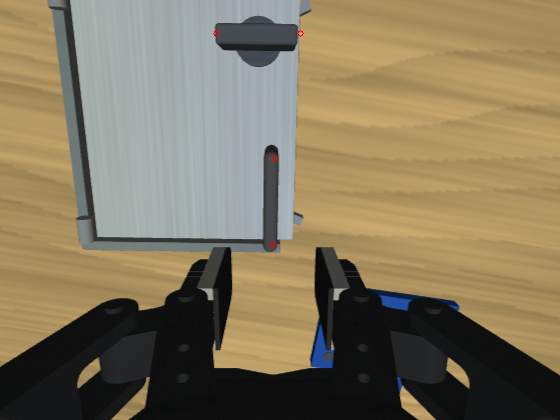

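Emit:
{"op": "drive_tool", "data": {
  "delta_pos": [
    [0, -0.004, 0.24],
    [0, -0.004, 0.4],
    [0, -0.004, 0.472],
    [0, -0.004, 0.472],
    [0, -0.004, 0.472],
    [0, -0.004, 0.472],
    [0, -0.004, 0.472]
  ],
  "rotation": [
    [0, 0, 0],
    [0, 0, 0],
    [0, 0, 0],
    [0, 0, 0],
    [0, 0, 0],
    [0, 0, 0],
    [0, 0, 0]
  ],
  "fingers": [0.4, 0.4, 0.4, 0.4, 0, 0, 0],
  "force": 30
}}

```text
clock: 9.6
position: [480.7, 72.5, 75.5]
tool_rot: [[0.984, 0.176, 0.002], [0.176, -0.984, 0.002], [0.003, -0.001, -1.0]]
ft_force: [-2.0, 5.3, 3.7]
opening: 8.7
grip_force: 29.6
```

Run:
```python
from h import *
p=np.load('pose.npy'); p[1]+=1.8; np.save('pose.npy',p)
go([480.2,71.5,74],9.9)
t=np.r_[np.arange(.1,1.65,.12),1.65]
print(np.c_[t,-(142-142*np.cos(t)+38*np.sin(t))/250,-(142*np.sin(t)+38*np.cos(t)-38)/250].round(3).tolist())
```

```text
t 9.6 pos [480.7  72.5  75.5] yaw 10.1 q [0.07 0.05 1.72 0.   1.37 1.47] F [-2.   5.3  3.7] op 8.7
shift [-0.003  0.003  0.006] turnz 0.0007
[[0.1, -0.018, -0.056], [0.22, -0.047, -0.12], [0.34, -0.083, -0.181], [0.46, -0.127, -0.236], [0.58, -0.176, -0.286], [0.7, -0.231, -0.33], [0.82, -0.292, -0.367], [0.94, -0.356, -0.396], [1.06, -0.423, -0.418], [1.18, -0.492, -0.431], [1.3, -0.563, -0.436], [1.42, -0.633, -0.432], [1.54, -0.702, -0.42], [1.65, -0.764, -0.402]]
```

Emit:
{"op": "drive_tool", "data": {
  "delta_pos": [
    [0, -0.018, -0.056],
    [0, -0.047, -0.12],
    [0, -0.083, -0.181],
    [0, -0.127, -0.236],
    [0, -0.176, -0.286],
    [0, -0.231, -0.33],
    [0, -0.231, -0.33]
  ],
  "rotation": [
    [0, 0, 0],
    [0, 0, 0],
    [0, 0, 0],
    [0, 0, 0],
    [0, 0, 0],
    [0, 0, 0],
    [0, 0, 0]
  ],
  "fingers": [0, 0, 0, 0, 0, 0, 0]
}}

```text
clock: 10.48
position: [471.7, 127.7, 159.7]
tool_rot: [[0.985, 0.175, 0.007], [0.175, -0.985, -0.002], [0.006, 0.003, -1.0]]
ft_force: [1.4, -6.0, 8.6]
opening: 8.7
grip_force: 30.6
```

Emit:
{"op": "drive_tool", "data": {
  "delta_pos": [
    [0, -0.061, -0.037],
    [0, -0.125, -0.066],
    [0, -0.192, -0.088],
    [0, -0.261, -0.101],
    [0, -0.332, -0.106],
    [0, -0.402, -0.102],
    [0, -0.471, -0.09],
    [0, -0.533, -0.072],
    [0, -0.533, -0.072]
  ],
  "rotation": [
    [0, 0, 0],
    [0, 0, 0],
    [0, 0, 0],
    [0, 0, 0],
    [0, 0, 0],
    [0, 0, 0],
    [0, 0, 0],
    [0, 0, 0],
    [0, 0, 0]
  ],
  "fingers": [0, 0, 0, 0, 0, 0, 0, 0, 0]
}}

```text
clock: 11.6
position: [448.8, 261.1, 176.9]
tool_rot: [[0.984, 0.176, 0.009], [0.176, -0.984, 0.004], [0.009, -0.002, -1.0]]
ft_force: [9.4, 6.0, 3.0]
opening: 8.2
grip_force: 31.6
```

Run:
```python
from h import *
p=np.load('pose.npy')
im=save('side','s1.png')
for q in proj('side',S([[-90,87+3,53+160],[90,87+3,53+160],[-50,125,195]],p)).round().astype(int): cv2.circle(im,tuple(map(int,q)),2,(255,0,0),1)
cv2.imwrite('pics/s1.png',cv2.resize(im[60:260,150:350],None,fx=3,fy=3)[:,:,::-1])
go([480.2,71.5,74],9.9)
s=state(); d=s['position']-S([0,87,53],p)[0]; c=np.array([-np.sin(p[2]),np.cos(p[2])]); print(d[:2]@c, d[2]+17)
```

```text
t 11.65 pos [448.8 260.9 177. ] yaw 10.1 q [ 0.46  0.05  1.51 -0.    1.57  1.85] F [9.  5.5 2. ] op 8.5
shift [-0.013  0.769  0.41 ] turnz 0.0006
49.999875608863015 140.95443785788805
```

View pics/s1.png

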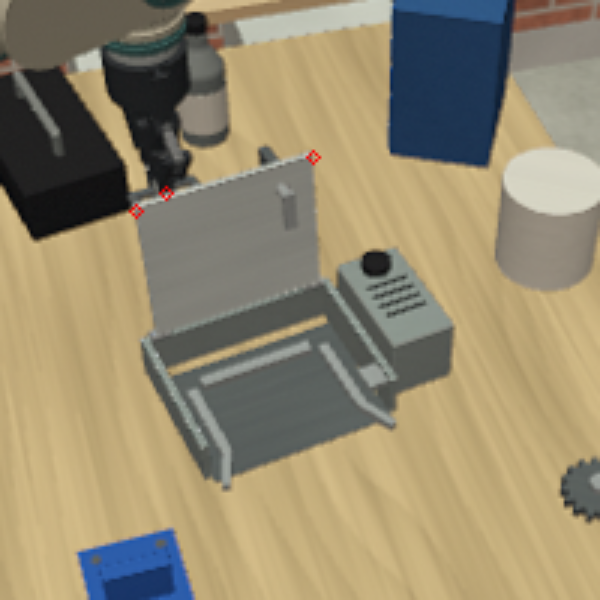

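Panel stands upright at about 1.65 by arm geometry (top edge in crop (137,210)–(313,157) matches the upright prediction); rails are visible and clear. Now I release and go to the pallet.

Emit:
{"op": "drive_tool", "data": {
  "delta_pos": [
    [0, 0, 0],
    [0, 0, 0],
    [0, 0, 0],
    [0, 0, -0.1],
    [0, 0, -0.25],
    [0, 0, -0.4],
    [0.02, 0.1, -0.4],
    [0.1, 0.5, -0.4],
    [0.18, 1, -0.4],
    [0.18, 1, -0.4],
    [0.18, 1, -0.4],
    [0.18, 1, -0.4],
    [0.18, 1, -0.4],
    [0.18, 1, -0.4],
    [0.18, 1, -0.4]
  ],
  "rotation": [
    [0, 0, 0],
    [0, 0, 0],
    [0, 0, 0],
    [0, 0, 0],
    [0, 0, 0],
    [0, 0, 0],
    [0, 0, -0.02],
    [0, 0, -0.04],
    [0, 0, -0.25],
    [0, 0, -0.25],
    [0, 0, -0.25],
    [0, 0, -0.25],
    [0, 0, -0.25],
    [0, 0, -0.25],
    [0, 0, -0.25]
  ],
  "fingers": [0.22, 0.22, 0.22, 0.22, 0.22, 0.22, 0.5, 0.5, 0.5, 0.5, 0.5, 0.5, 0.5, 0.5, 0.5]
}}

```text
clock: 13.52
position: [534.5, 21.3, 274.4]
tool_rot: [[-0.129, 0.992, -0.001], [0.992, 0.129, -0.0], [0.0, -0.001, -1.0]]
ft_force: [0.2, 0.4, 0.7]
opening: 42.7
grip_force: 0.0
```

Run:
```python
from h import *
go([600,-300,270],95)
```

```text
t 13.53 pos [534.5  21.3 274.4] yaw 97.4 q [-0.03  0.07  1.29 -0.    1.78 -0.16] F [0.2 0.4 0.7] op 42.7
shift [-1.308  0.094  0.017] turnz 0.0067
```

Emit:
{"op": "drive_tool", "data": {
  "delta_pos": [
    [-0.92, 0.23, 0],
    [-0.92, 0.23, 0],
    [-0.92, 0.23, 0],
    [-0.92, 0.23, 0],
    [-0.92, 0.23, 0],
    [-0.92, 0.23, 0]
  ],
  "rotation": [
    [0, 0, 0],
    [0, 0, 0],
    [0, 0, 0],
    [0, 0, 0],
    [0, 0, 0],
    [0, 0, 0]
  ],
  "fingers": [0.5, 0.5, 0.5, 0.5, 0.5, 0.5]
}}

```text
clock: 14.28
position: [619.8, -199.5, 274.2]
tool_rot: [[-0.123, 0.992, -0.001], [0.992, 0.123, 0.001], [0.001, -0.001, -1.0]]
ft_force: [0.3, 1.0, 0.1]
opening: 42.8
grip_force: 0.0
```

Run:
```python
from h import *
save('wrist','w3.png')
go([632,-239,24],97)
print([(r['centre'],r['p']) for r in spot_in('wrist','pallet')])
for r in outline_of('wrist','pallet'): print(r['p'],cv2.minAreaRect(np.argwhere(r['mask'])[:,::-1].astype(np.float32)))
```

```text
t 14.32 pos [ 619.9 -198.9  274.8] yaw 97.1 q [-0.37  0.42  0.89  0.    1.83 -0.49] F [-0.3  0.3  0.1] op 42.4
shift [-0.165  0.028  1.003] turnz 0.0003
[([631.7, -235.4, 10.1], 0.89), ([817.0, -245.9, 10.5], 0.73), ([364.6, -102.4, 9.4], 0.56)]
0.94 ((443.52069091796875, 232.50657653808594), (89.34243774414062, 121.31827545166016), 62.650123596191406)
0.92 ((281.2859191894531, 199.84986877441406), (117.54225158691406, 81.24063110351562), 15.751173973083496)
0.61 ((30.5, 34.0), (68.0, 61.0), 90.0)
```

View pics/w3.png

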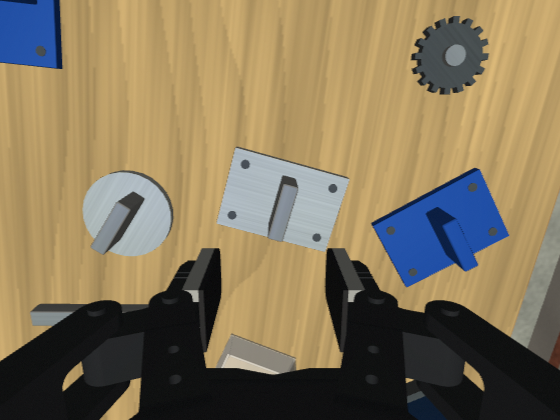

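The silver pallet has plate corners at (237,147), (349,178), (327,250), (217,222). Blue look-alikes are at right and top left, round pallet at left.

Run:
```python
from h import *
from scipy.optimize import least_squares
M=[[-65,45,12],[65,45,12],[65,-45,12],[-65,-45,12]]
U=np.array([[237,147],[349,178],[327,250],[217,222]],float)
f=lambda p:(proj('wrist',S(M,p))-U).ravel()
r=least_squares(f,[632,-239,-.1]); p=r.x; print(p,f(p).reshape(-1,2).round(1))
print('rib top',proj('wrist',S([[0,30,58],[0,-30,58]],p)).round())
np.save('pal.npy',p); s=np.load('pose.npy'); print('station',s)
a=np.degrees(p[2])+90; go(S([0,-12,150],p)[0],a); print(a)
```

```text
[ 6.36379925e+02 -2.39372994e+02 -1.40980748e-01] [[-1.  -0.8]
 [ 1.7 -0.6]
 [-0.8  0.8]
 [ 0.1  0.8]]
rib top [[292. 184.]
 [276. 240.]]
station [5.20244405e+02 1.34249843e+02 1.71529318e-01]
t 14.43 pos [ 619.9 -198.5  275.3] yaw 97.1 q [-0.37  0.42  0.89  0.    1.83 -0.49] F [-0.3 -0.9  0.4] op 42.5
shift [-0.216  0.032  0.501] turnz 0.0423
81.92239814068991
```

Emit:
{"op": "drive_tool", "data": {
  "delta_pos": [
    [-0.216, 0.032, 0.2],
    [-0.216, 0.032, 0.5],
    [-0.216, 0.032, 0.5],
    [-0.216, 0.032, 0.5],
    [-0.216, 0.032, 0.5]
  ],
  "rotation": [
    [0, 0, 0.042],
    [0, 0, 0.042],
    [0, 0, 0.042],
    [0, 0, 0.042],
    [0, 0, 0.042]
  ],
  "fingers": [0.5, 0.5, 0.5, 0.5, 0.5]
}}

```text
clock: 15.05
position: [635.9, -252.1, 153.6]
tool_rot: [[0.138, 0.99, 0.005], [0.99, -0.138, -0.002], [-0.001, 0.005, -1.0]]
ft_force: [0.3, -0.1, 0.7]
opening: 42.4
grip_force: 0.0
```

Emit:
{"op": "drive_tool", "data": {
  "delta_pos": [
    [0, 0, 0.1],
    [0, 0, 0.3],
    [0, 0, 0.44],
    [0, 0, 0.504],
    [0, 0, 0.504],
    [0, 0, 0.504]
  ],
  "rotation": [
    [0, 0.028, 0],
    [0, 0.042, 0],
    [0, 0.042, 0],
    [0, 0.042, 0],
    [0, 0.042, 0],
    [0, 0.042, 0]
  ],
  "fingers": [0.5, 0.5, 0.5, 0.5, 0.5, 0.5]
}}

```text
clock: 15.8
position: [636.1, -252.7, 26.7]
tool_rot: [[0.133, 0.99, 0.04], [0.957, -0.139, 0.256], [0.259, 0.004, -0.966]]
ft_force: [0.3, -0.2, 0.2]
opening: 42.4
grip_force: 0.0
```

Run:
```python
from h import *
p=np.load('pal.npy'); g=S([0,-12,24],p)[0]; go(g,82); print(g, state()['tool_rot'].round(3))
```

```text
t 15.8 pos [ 636.1 -252.7   26.7] yaw 82.1 q [-0.53  0.7   1.02  0.24  1.52 -0.42] F [ 0.3 -0.2  0.2] op 42.4
shift [ 0.002 -0.006  0.012] turnz 0.0002
[ 634.69375455 -251.25393814   24.        ] [[ 0.133  0.99   0.04 ]
 [ 0.957 -0.139  0.256]
 [ 0.259  0.004 -0.966]]
```

Emit:
{"op": "drive_tool", "data": {
  "delta_pos": [
    [0, -0.006, 0.004],
    [0, -0.006, 0.004],
    [0, -0.006, 0.004],
    [0, -0.006, 0.004]
  ],
  "rotation": [
    [0, 0, 0],
    [0, 0, 0],
    [0, 0, 0],
    [0, 0, 0]
  ],
  "fingers": [0, 0, 0, 0],
  "force": 60
}}

```text
clock: 16.3
position: [633.6, -252.2, 24.1]
tool_rot: [[0.135, 0.99, 0.038], [0.956, -0.14, 0.258], [0.26, 0.002, -0.965]]
ft_force: [-1.6, 0.0, 5.5]
opening: 14.8
grip_force: 60.3
```

```bash
cat >> h.py <<'E'
from scipy.spatial.transform import Rotation as Ro
def slide(G):
    "rows for sliding: each (tcp goal, extra world yaw rad)"
    s=state(); R=s['tool_rot']; print('t',s['clock'],s['position'].round(1),'F',s['ft_force'].round(1),'op',s['opening'],'grip',s['grip_force'])
    for g,w in G:
        d=(R.T@(np.array(g)-s['position'])/250); v=Ro.from_matrix(R.T@Ro.from_euler('z',w).as_matrix()@R).as_rotvec()/(2*np.pi)
        print(d.round(3),v.round(4))
E
python3 - <<'E'
from h import *
s=state(); P=s['position']; st=np.load('pose.npy'); R=s['tool_rot']
a0=np.arctan2(-R[0,1]*0+R[1,1],R[0,1]); print('tool y ang',a0)   # tool y = pallet +x
w=st[2]-a0
L=-13.
slide([(list(S([0,y+L,0],st)[0][:2])+[P[2]],w) for y in (-170,-120,-80,-40,0)])
E
```

```text
tool y ang -0.14064647093524943
t 16.3 [ 633.6 -252.2   24.1] F [-1.6  0.   5.5] op 14.813594183946387 grip 60.33017635345459
[ 0.744 -0.441  0.2  ] [ 0.0129  0.0001 -0.048 ]
[ 0.928 -0.502  0.249] [ 0.0129  0.0001 -0.048 ]
[ 1.075 -0.551  0.289] [ 0.0129  0.0001 -0.048 ]
[ 1.222 -0.601  0.328] [ 0.0129  0.0001 -0.048 ]
[ 1.369 -0.65   0.368] [ 0.0129  0.0001 -0.048 ]
```

Emit:
{"op": "drive_tool", "data": {
  "delta_pos": [
    [0.083, -0.049, 0.022],
    [0.165, -0.098, 0.044],
    [0.248, -0.147, 0.067],
    [0.331, -0.196, 0.089],
    [0.413, -0.245, 0.111],
    [0.496, -0.294, 0.133],
    [0.579, -0.343, 0.156],
    [0.661, -0.392, 0.178],
    [0.744, -0.441, 0.2],
    [0.744, -0.441, 0.2],
    [0.744, -0.441, 0.2]
  ],
  "rotation": [
    [0.0014, 0, -0.0053],
    [0.0029, 0, -0.0107],
    [0.0043, 0, -0.016],
    [0.0057, 0, -0.0213],
    [0.0072, 0, -0.0267],
    [0.0086, 0, -0.032],
    [0.01, 0, -0.0373],
    [0.0115, 0, -0.0427],
    [0.0129, 0, -0.048],
    [0.0129, 0, -0.048],
    [0.0129, 0, -0.048]
  ],
  "fingers": [0, 0, 0, 0, 0, 0, 0, 0, 0, 0, 0]
}}

```text
clock: 17.68
position: [551.3, -44.4, 24.1]
tool_rot: [[-0.166, 0.985, -0.044], [0.95, 0.172, 0.259], [0.263, 0.002, -0.965]]
ft_force: [-2.5, 5.1, 7.2]
opening: 15.3
grip_force: 60.3
```

Run:
```python
from h import *
st=np.load('pose.npy'); a=save('top','t4.png'); b=save('side','s4.png')
for n,im in(('top',a),('side',b)):
    for q in proj(n,S([[-65,-125,12],[65,-125,12],[65,-215,12],[-65,-215,12],[-68,-45,10],[68,-45,10],[-68,45,10],[68,45,10]],st)).round().astype(int): im[q[1],q[0]]=(255,0,0)
A=cv2.resize(a[150:270,170:300],None,fx=3,fy=3,interpolation=0); B=cv2.resize(b[130:290,180:320],None,fx=3,fy=3,interpolation=0)
B=B[:480]; A=cv2.copyMakeBorder(A,0,480-A.shape[0],0,0,0); im=np.hstack([A,B]); im=im[:, :800]; print(im.shape); cv2.imwrite('pics/c4.png',im[:,:,::-1])
s=state(); P=s['position']; R=s['tool_rot']; w=st[2]-np.arctan2(R[1,1],R[0,1]); print(w)
slide([(list(S([0,y-13,0],st)[0][:2])+[24],w) for y in (-170,-110,-60,0,2)])
```

```text
(480, 800, 3)
-0.001072245944901018
t 17.775 [551.3 -44.5  24.1] F [-2.1  5.3  8.1] op 15.149948207678161 grip 60.256460309028625
[-0.006 -0.    -0.001] [-0.     -0.      0.0002]
[ 0.225 -0.     0.062] [-0.     -0.      0.0002]
[0.418 0.    0.114] [-0.     -0.      0.0002]
[0.65  0.    0.177] [-0.     -0.      0.0002]
[0.658 0.    0.18 ] [-0.     -0.      0.0002]
```

View pics/c4.png

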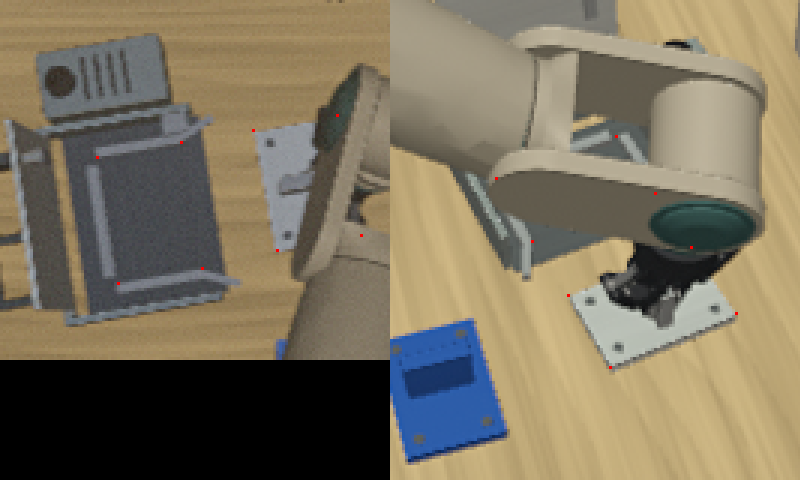

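Pallet corners sit on the predicted marks (crop (254,130), (277,250)), and the rail marks match the rails, so it's aligned with the mouth. Sliding in.

Emit:
{"op": "drive_tool", "data": {
  "delta_pos": [
    [0.08, 0, 0.022],
    [0.16, 0, 0.044],
    [0.225, 0, 0.062],
    [0.29, 0, 0.079],
    [0.354, 0, 0.097],
    [0.418, 0, 0.114],
    [0.46, 0, 0.125],
    [0.5, 0, 0.136],
    [0.5, 0, 0.136]
  ],
  "rotation": [
    [0, 0, 0],
    [0, 0, 0],
    [0, 0, 0],
    [0, 0, 0],
    [0, 0, 0],
    [0, 0, 0],
    [0, 0, 0],
    [0, 0, 0],
    [0, 0, 0]
  ],
  "fingers": [0, 0, 0, 0, 0, 0, 0, 0, 0]
}}

```text
clock: 18.9
position: [529.7, 82.6, 24.1]
tool_rot: [[-0.166, 0.985, -0.042], [0.951, 0.171, 0.258], [0.261, 0.003, -0.965]]
ft_force: [0.1, 2.9, 6.4]
opening: 15.3
grip_force: 60.2
```

```bash
cat > q.py <<'E'
from h import *
st=np.load('pose.npy')
s=state(); P=s['position']; R=s['tool_rot']; w=st[2]-np.arctan2(R[1,1],R[0,1]); print('yaw err',w,'moment',s['moment'].round(2))
c,n=np.cos(st[2]),np.sin(st[2]); d=P[:2]-st[:2]; print('station xy',c*d[0]+n*d[1],-n*d[0]+c*d[1])
slide([(list(S([0,y-13,0],st)[0][:2])+[P[2]],w) for y in (-10,0,3)])
E
python3 q.py
```

```text
yaw err -0.0004207551789588426 moment [ 0.37  0.15 -0.06]
station xy 0.5228798696954993 -52.4882579821201
t 18.9 [529.7  82.6  24.1] F [0.1 2.9 6.4] op 15.314529992311023 grip 60.20543396472931
[ 0.114 -0.002  0.031] [-0.     -0.      0.0001]
[ 0.152 -0.002  0.041] [-0.     -0.      0.0001]
[ 0.164 -0.002  0.044] [-0.     -0.      0.0001]
```

Emit:
{"op": "drive_tool", "data": {
  "delta_pos": [
    [0.04, 0, 0.011],
    [0.08, 0, 0.022],
    [0.114, -0.001, 0.031],
    [0.126, -0.001, 0.034],
    [0.138, -0.001, 0.037],
    [0.15, -0.001, 0.04],
    [0.16, -0.001, 0.043],
    [0.164, -0.001, 0.044],
    [0.164, -0.001, 0.044]
  ],
  "rotation": [
    [0, 0, 0],
    [0, 0, 0],
    [0, 0, 0],
    [0, 0, 0],
    [0, 0, 0],
    [0, 0, 0],
    [0, 0, 0],
    [0, 0, 0],
    [0, 0, 0]
  ],
  "fingers": [0, 0, 0, 0, 0, 0, 0, 0, 0]
}}

```text
clock: 20.02
position: [522.5, 123.1, 24.1]
tool_rot: [[-0.165, 0.985, -0.041], [0.951, 0.17, 0.256], [0.26, 0.003, -0.966]]
ft_force: [1.0, -4.0, 6.7]
opening: 15.3
grip_force: 60.6
```

```bash
python3 q.py
```

```text
yaw err 0.0004947825622468871 moment [-0.39  0.11 -0.05]
station xy 0.33922017414071126 -11.377113299458614
t 20.025 [522.5 123.1  24.1] F [ 1.  -4.   6.7] op 15.32487012650471 grip 60.55159091949463
[-0.045 -0.001 -0.012] [ 0.      0.     -0.0001]
[-0.006 -0.001 -0.002] [ 0.      0.     -0.0001]
[ 0.005 -0.001  0.001] [ 0.      0.     -0.0001]
```

Emit:
{"op": "drive_tool", "data": {
  "delta_pos": [
    [0.006, 0, 0.0015],
    [0.012, 0, 0.003],
    [0.016, 0, 0.004],
    [0.016, 0, 0.004]
  ],
  "rotation": [
    [0, 0, 0],
    [0, 0, 0],
    [0, 0, 0],
    [0, 0, 0]
  ],
  "fingers": [0, 0, 0, 0]
}}

```text
clock: 20.52
position: [522.1, 123.6, 24.4]
tool_rot: [[-0.163, 0.986, -0.041], [0.953, 0.168, 0.251], [0.254, 0.002, -0.967]]
ft_force: [-3.3, -21.9, 12.6]
opening: 15.4
grip_force: 62.1
```

```bash
python3 q.py
```

```text
yaw err 0.0022913475005758577 moment [-2.73  0.68  0.04]
station xy 0.058108344294614644 -10.826317978719231
t 20.525 [522.1 123.6  24.4] F [ -3.3 -21.9  12.6] op 15.37938231149988 grip 62.075074911117554
[-0.047 -0.    -0.012] [ 0.0001  0.     -0.0004]
[-0.008 -0.    -0.002] [ 0.0001  0.     -0.0004]
[ 0.003 -0.     0.001] [ 0.0001  0.     -0.0004]
```

Emit:
{"op": "drive_tool", "data": {
  "delta_pos": [
    [-0.008, 0, 0],
    [-0.008, 0, 0],
    [-0.008, 0, 0],
    [-0.008, 0, -0.06],
    [-0.008, 0, -0.2],
    [-0.008, 0, -0.4],
    [-0.1, 0, -0.6],
    [-0.3, 0, -0.8],
    [-0.5, 0, -0.9],
    [-0.5, 0, -0.9],
    [-0.5, 0, -0.9]
  ],
  "rotation": [
    [0, 0, 0],
    [0, 0, 0],
    [0, 0, 0],
    [0, 0, 0],
    [0, 0, 0],
    [0, 0, 0],
    [0, 0, 0],
    [0, -0.02, 0],
    [0, -0.042, 0],
    [0, -0.042, 0],
    [0, -0.042, 0]
  ],
  "fingers": [0.35, 0.35, 0.35, 0.35, 0.35, 0.35, 0.35, 0.35, 0.35, 0.35, 0.35]
}}

```text
clock: 21.9
position: [550.9, -48.4, 207.4]
tool_rot: [[-0.171, 0.985, 0.0], [0.985, 0.171, 0.002], [0.002, 0.0, -1.0]]
ft_force: [-0.5, -0.1, -0.6]
opening: 29.8
grip_force: 0.0
```

Run:
```python
from h import *
st=np.load('pose.npy'); a=save('wrist','w5.png'); b=save('side','s5.png')
A=a; B=cv2.resize(b[100:260,180:320],None,fx=1.7,fy=2.625)
im=np.hstack([A,B]); print(im.shape); cv2.imwrite('pics/c5.png',im[:,:800,::-1]); go([0,0,0])
```

```text
(420, 798, 3)
t 22.0 pos [550.7 -48.1 206.7] yaw 99.9 q [-0.15  0.14  1.36  0.    1.65 -0.33] F [-0.7  0.6  0.3] op 29.9
shift [ 0.566 -2.137  0.83 ] turnz None
```

View pics/c5.png

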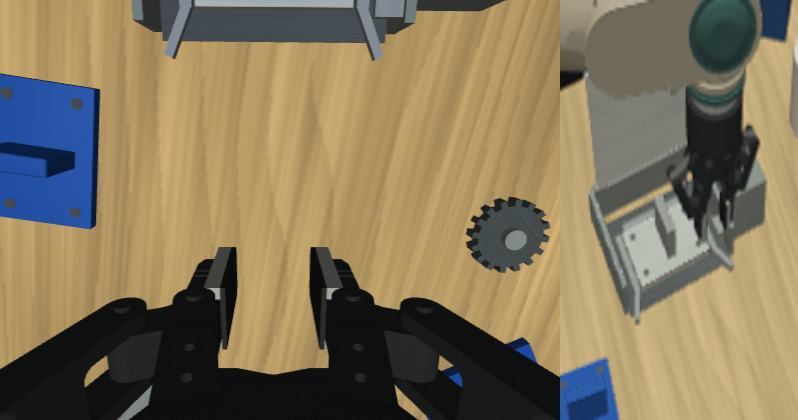

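Emit:
{"op": "drive_tool", "data": {
  "delta_pos": [
    [0, 0, -0.2],
    [0, 0, -0.4],
    [0.2, 0, -0.45],
    [0.45, 0, -0.45],
    [0.68, 0, -0.45],
    [0.68, 0, -0.45],
    [0.68, 0, -0.45]
  ],
  "rotation": [
    [0, 0, 0],
    [0, 0, 0],
    [0, 0, 0],
    [0, 0, 0],
    [0, 0, 0],
    [0, 0, 0],
    [0, 0, 0]
  ],
  "fingers": [0.5, 0.5, 0.5, 0.5, 0.5, 0.5, 0.5]
}}

```text
clock: 22.88
position: [521.8, 118.8, 319.4]
tool_rot: [[-0.172, 0.985, -0.001], [0.985, 0.172, -0.0], [0.0, -0.001, -1.0]]
ft_force: [-0.2, -0.5, -1.1]
opening: 43.1
grip_force: 0.0
```

Run:
```python
from h import *
st=np.load('pose.npy'); a=save('wrist','w6.png'); go([0,0,0])
q=proj('wrist',S([[-65,-45,12],[65,-45,12],[65,45,12],[-65,45,12],[-68,-45,10],[68,-45,10]],st)); print(q.round())
u0,v0=np.maximum(q.min(0).astype(int)-45,0); u1,v1=q.max(0).astype(int)+45
im=a[v0:v1,u0:u1]; k=min(800/im.shape[1],600/im.shape[0]); print(u0,v0,k)
cv2.imwrite('pics/c6.png',cv2.resize(im,None,fx=k*.99,fy=k*.99)[:,:,::-1])
```

```text
t 22.93 pos [522.  118.1 319.5] yaw 99.8 q [ 0.15  0.08  1.2  -0.    1.86 -0.02] F [-0.   0.2  0.2] op 42.7
shift [-0.109 -2.138  1.279] turnz None
[[221. 180.]
 [327. 180.]
 [330. 104.]
 [218. 104.]
 [219. 180.]
 [329. 180.]]
172 59 3.6144578313253013
```

View pics/c6.png

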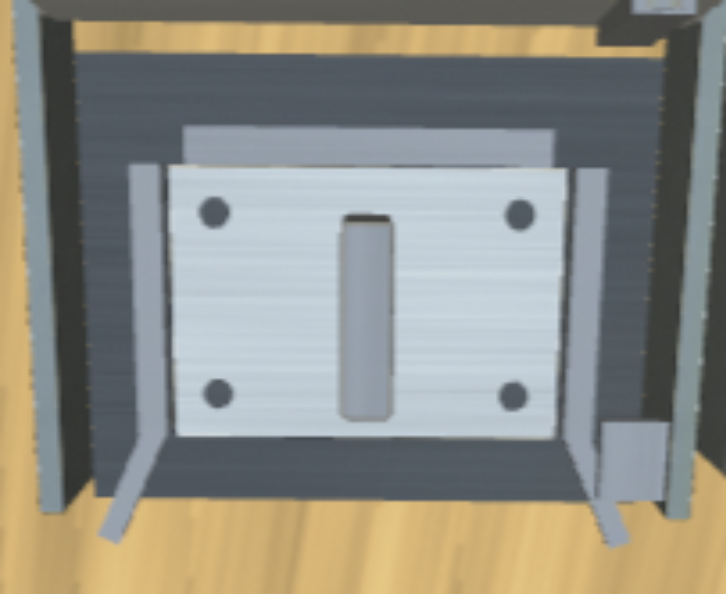

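The pallet's back edge (crop row 166) lies flush on the stop bar, centred between the rails. The panel is upright, and the robot touches nothing.

```bash
python3 -c "
from station import *
print(finish_job())"
```

```text
the job is handed in; nothing more can be done
None
```

The job is handed in at about 23 s of the 72 s allowed: the fastener is turned to its unlocked stop, the guard panel is left open at about 1.65 rad (just past upright), and the rectangular pallet was slid home against the back stop and released, with nothing else on the bench moved.

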